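# Find the loaded grinding vial and hold it down on the vortex mixer

## Robot

A 6-joint arm with a two-finger parallel gripper is mounted at the origin on a cart in front of the work surface, level with it; the furniture and walls round the work are solid. World frame = base frame: x ahead of the robot, y to its left, z up, the work surface at z = 0. Lengths are in m, angles in rad, forces in N, time in s.
With the tool pointing down it reaches from about 0.325 to 0.775 m from the base axis. Payload 5.5 kg.
Tool frame: the origin (TCP) lies midway between the tips of the shut fingers; the grasp point (between the pads) lies 19 mm behind it; z points along the fingers, y is the direction in which the jaws open and shut (so a half turn about z gives the same grasp; the last joint's range is limited). The gripper opens to 85 mm and grips with 20 to 120 N. Pads are 22 mm wide; open, the fingers measure 114 mm over their backs; the gripper's body (76 mm by 85 mm) begins 54 mm behind the grasp point. The pads swing forward as they close: fully open they stand 13 mm farther back than shut.
Start: joints at [1.048, 0.091, 1.231, -0, 1.82, -0.057], TCP at [0.269, 0.536, 0.231] pointing down, gripper open.
Joint ranges: [-2.87, 2.87], [-0.86, 2.18], [0.17, 2.46], [-1.51, 4.65], [0.06, 2.69], [-2.65, 2.65]. Speed limits (rad/s): [2.57, 2.57, 3.01, 3.14, 3.14, 3.14].

## Interface

Orientations are given as a 3x3 rotation matrix whose columns are the frame's x, y, z axes.
In Python, from workcell import robot, imaging gives the robot as it stands.
- The arm moves only by the tool drive_tool, never from a script. Its argument "commands" is one flat list of numbers, 5 for each row, row after row: the finger opening in m, from 0 to 0.0854, then the shift along the tool's x, y, z in m, then the turn about the tool's z in degrees. In form: [jaw, tx, ty, tz, roll, jaw, tx, ty, tz, roll, ...]. A call has 1 to 20 rows; each row shifts and turns the commanded pose from where the row before left it, along the tool's axes as they then stand; what a row does not reach is not made up. A row lasts 1/8 s, in which the tool goes at most 62.5 mm and 10.7 degrees, less where a joint would pass 70% of its speed; a pose out of reach is approached as far as the arm can. A call with a gripper value outside its range is refused whole. The fingers move at their own pace and stop on an object; the grip force is fixed at half the most. Time passes only in rows, so rows that do not move let the fingers close. It gives the time, the measured TCP pose, the force and the opening at its end, in the units of the state.
- robot.get_obs(): the state, without advancing time (a new reading comes with each control period).
- imaging.read_camera(name): name is "scene" or "side" or "wrist"; returns (picture, depth): 400x640x3 uint8, red, green, blue; 400x640 float32, m along the optical axis (not along the pixel's ray), 0 where there is no reading.
- imaging.camera_info(name): a dict with "fx", "fy", "cx", "cy" (pixels), "world_from_camera" (4x4, takes a point from camera to world coordinates). Camera axes: x right, y down, z forward; pixel columns grow to the right and rows downward; lengths in m; the calibration is good to about 2 mm. A picture is of the moment at which its call begins: read the wrist's pose just before it. camera_info takes no time and is no camera call; for the wrist camera it gives the pose at the moment of the call.
- robot.sign_off(): hands the job in, once; it reports no verdict.
The state is a dict: "t": time; "q": joint angles; "joint_velocities": joint speeds; "joint_torque": joint torques, N m; "tcp_pos": TCP position; "ee_rot": TCP orientation; "ft_force": force on the tool from outside, world axes, zero at the start; "ft_torque": the same for the moment, N m; "grip_width": finger opening in m.
Only numpy, scipy, OpenCV 4.12 (cv2) and the standard library are available. Lean on these libraries where they do the work, as an engineer would, in place of code of your own. Each camera call takes 0.05 s, during which the arm holds its last target.

## Task

Two grinding vials that look the same stand in the aluminium rack; one holds its steel grinding rod, the other is practically empty. Lift them clear of the rack in turn, the left one first and put back before you take the right one, and feel which is heavier; then, gripping the heavier one by its side, stand it upright in the rubber cup of the vortex mixer and press down so that the mixer runs, with the lighter vial standing in the rack again. Finish while still holding the vial pressed down there (do not let go), and do not tip a vial over or push the other things on the bench about.

Things in the scene. Friction and masses are not known exactly. Their poses are not given: they have to be found in the camera images.
- rack: aluminium block 56 x 116 x 45 mm, fixed to the bench, with two open bores side by side along its y axis, at y = +28 mm (left as the robot sees it) and y = -28 mm (right). Bores 34 mm wide, 38 mm deep, mouths chamfered; their flat floors lie 7 mm above the block's underside. Origin: centre of its underside, on the bench; z up. Its yaw varies from about 0.1 to 0.45 rad.
- vial_left: closed grinding vial that starts in the rack's left bore: upright white cylinder, diameter 30 mm, height 92 mm, of which the top 22 mm is a fixed steel cap of the same diameter. Origin: centre of its flat underside; z along its axis, up. Either vial may be the heavy one (0.23 to 0.31 kg; the other 0.09 to 0.11 kg): looks and names do not tell. Grip it with 40 N or more.
- vial_right: closed grinding vial that starts in the rack's right bore; outside the same in all respects as vial_left. In both, what is inside has 1 to 2 mm of play.
- vortex_mixer: small round vortex mixer, fixed to the bench: grey foot 92 mm in diameter under a white cone, 66 mm tall, with a round black rubber cup standing on its middle. Origin: centre of its underside, on the bench; z up. It may stand left or right of the rack.
- cup_seat (a point): centre of the flat inner floor of the rubber cup, where the vial's underside rests, 84 mm above the bench with the cup up. It moves down with the cup. The cup is open above: its rim is 16 mm higher, 49 mm wide outside; inside it is about 40 mm wide at the rim and about 37 mm at the floor.
- mixer_cup (a joint): how far the cup is pressed down, in m: 0 up, 0.006 against its stop. A spring pushes it up: it begins to give at about 6 N and takes about 10 N at the stop, so no vial presses it by its own weight. The mixer runs only while the cup is down by more than 0.003 (about 8 N).
- oil_bottle: bystander: amber dropper bottle with a black cap, 33 mm in diameter, 58 mm tall; origin at the centre of its underside.
- glass_box: bystander: small white box, 35 x 35 x 17 mm; origin at the centre of its underside.
- tube: bystander: capped standing tube, 34 mm in diameter, 112 mm tall; origin at the centre of its underside.
- timer: bystander: white bench timer, 62 x 66 x 21 mm; origin at the centre of its underside.
- wash_bottle: bystander: white wash bottle with a red cap and spout, 70 mm in diameter, 201 mm tall; origin at the bench, 20 mm from its axis towards the spout's end.
- buffer_bottle: bystander: white bottle with a blue cap, 64 mm in diameter, 160 mm tall; origin at the centre of its underside.

How it is judged:
On the way, in this order (a step that is already met when the one before it is completed fails the run):
1. the left vial is lifted clear of the rack (z of vial_left in the frame of rack above 0.055 m and contact force between vial_left and the fingers above 0.4 N), for 0.3 s.
2. the left vial stands in the rack again and the right one is lifted clear of it (z of vial_right in the frame of rack above 0.055 m and contact force between vial_right and the fingers above 0.4 N and z of vial_left in the frame of rack below 0.012 m and contact force between vial_left and rack above 0.4 N), for 0.3 s.
At the end, for the whole second after the job is handed in: The heavier vial, still gripped by its side, stands upright (within 0.15 rad) in the mixer's cup and keeps it pressed down by more than 3 mm; the lighter one (it rests on the rack with under 1.6 N) stands upright on the floor of a bore (((horizontal distance between vial_left and cup_seat below 0.008 m and z of vial_left in the frame of cup_seat below 0.005 m and angle between vial_left's own z axis and vertical below 0.15 rad and value of joint mixer_cup above 0.003 m and contact force between vial_left and vortex_mixer above 4 N and contact force between vial_left and the fingers above 1 N and z of the grasp point in the frame of vial_left below 0.09 m and z of vial_right in the frame of rack between 0.003 and 0.012 m and angle between vial_right's own z axis and vertical below 0.08 rad and contact force between vial_right and rack between 0.4 and 1.6 N) or (horizontal distance between vial_right and cup_seat below 0.008 m and z of vial_right in the frame of cup_seat below 0.005 m and angle between vial_right's own z axis and vertical below 0.15 rad and value of joint mixer_cup above 0.003 m and contact force between vial_right and vortex_mixer above 4 N and contact force between vial_right and the fingers above 1 N and z of the grasp point in the frame of vial_right below 0.09 m and z of vial_left in the frame of rack between 0.003 and 0.012 m and angle between vial_left's own z axis and vertical below 0.08 rad and contact force between vial_left and rack between 0.4 and 1.6 N))); the arm keeps its last pose, push and grip.
It fails at once if a vial tips over (angle between any of vial_left, vial_right's own z axis and vertical above 0.8 rad).
It fails at once if a bystander is pushed more than 25 mm from its place (distance of any of oil_bottle, glass_box, tube, timer, wash_bottle, buffer_bottle from where it was at the start of the episode above 0.025 m).
It also fails if it takes over 72 s, if anything falls off the work surface, if the arm or the gripper's body presses on something with over 40 N, if the wrist force passes 120 N, or if a joint passes its speed limit or range.

## Working session

There is one attempt and no reset: what is moved stays moved. The work goes in short steps, Python scripts to look and compute and a tool call to move; the robot and the scene stay as the last step left them, time stands still between calls to the robot, and variables do not carry over. Pictures are saved under pics/ and viewed, and the job is handed in when it is done.

Besides the shell and the picture viewer there is one more tool, called after "Request:" as name(argument=value, ...) on one line, values as JSON. drive_tool: Moves the arm, as the interface text tells. Its arguments: {"type":"object","properties":{"commands":{"type":"array","items":{"type":"number"}}},"required":["commands"]}

```bash
mkdir -p pics; ls
python3 - <<'E'
from workcell import robot, imaging
import cv2,numpy as np
o=robot.get_obs(); print({k:np.round(v,3).tolist() for k,v in o.items()})
for n in ["scene","side","wrist"]:
    p,d=imaging.read_camera(n); cv2.imwrite(f"pics/{n}0.png",p[:,:,::-1]); np.save(f"pics/{n}0.npy",d)
    i=imaging.camera_info(n); print(n,i); np.save(f"pics/{n}0_T.npy",i["world_from_camera"])
E
```

```text
pics
{'t': 0.0, 'q': [1.048, 0.092, 1.232, -0.0, 1.82, -0.057], 'joint_velocities': [0.0, 0.001, 0.001, -0.002, -0.001, 0.001], 'joint_torque': [0.004, -45.872, -41.804, 0.0, 0.011, 0.0], 'tcp_pos': [0.269, 0.536, 0.23], 'ee_rot': [[-0.893, 0.449, -0.001], [0.449, 0.893, -0.002], [0.0, -0.002, -1.0]], 'ft_force': [-0.235, -0.015, 0.558], 'ft_torque': [-0.009, 0.008, -0.02], 'grip_width': 0.086}
scene {'fx': 398.0883387126625, 'fy': 398.0883387126625, 'cx': 328.7164962282142, 'cy': 196.5729970480196, 'world_from_camera': array([[-0.92610389, -0.15093259,  0.34576139,  0.08704301],
       [-0.37654037,  0.42670439, -0.82227776,  0.99943593],
       [-0.02342939, -0.89170776, -0.4520048 ,  0.51913558],
       [ 0.        ,  0.        ,  0.        ,  1.        ]])}
side {'fx': 361.4384428785879, 'fy': 361.4384428785879, 'cx': 326.9366411201327, 'cy': 201.52568812622255, 'world_from_camera': array([[ 9.37562956e-01, -1.65647864e-01,  3.05837356e-01,
         2.10410886e-01],
       [-3.47815612e-01, -4.46668993e-01,  8.24324639e-01,
        -5.11518703e-01],
       [ 6.04480140e-05, -8.79231253e-01, -4.76395215e-01,
         4.93536026e-01],
       [ 0.00000000e+00,  0.00000000e+00,  0.00000000e+00,
         1.00000000e+00]])}
wrist {'fx': 295.33870060329605, 'fy': 295.33870060329605, 'cx': 319.0271644400523, 'cy': 196.05104967494063, 'world_from_camera': array([[ 0.44948727,  0.85448476,  0.26041696,  0.20237618],
       [ 0.89328382, -0.42921662, -0.13348076,  0.56973323],
       [-0.00228198,  0.29262416, -0.95622481,  0.37251557],
       [ 0.        ,  0.        ,  0.        ,  1.        ]])}
```

View pics/scene0.png

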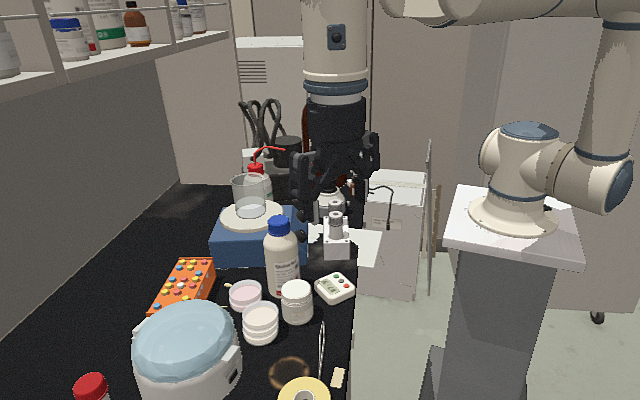

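View pics/side0.png

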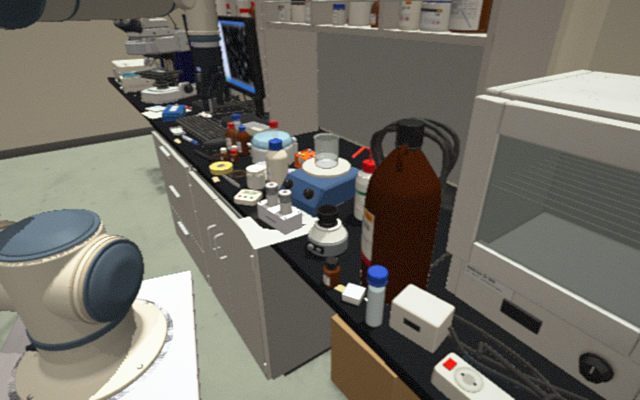

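View pics/wrist0.png

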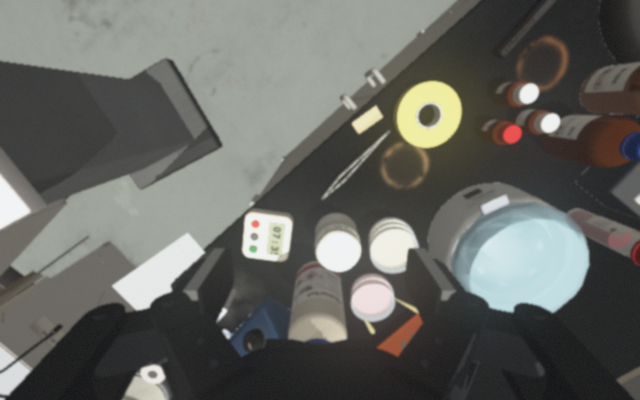

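The side view shows the rack at about (280,208), with vials at (271,192) and (285,200), and the mixer at (327,232), on the robot's right. I'll measure these from the depth clouds.

```bash
cat > h.py <<'E'
import numpy as np,cv2
def cloud(d,i,T=None):
    T=i["world_from_camera"] if T is None else T
    v,u=np.mgrid[0:400,0:640]
    P=np.stack([(u-i["cx"])/i["fx"]*d,(v-i["cy"])/i["fy"]*d,d],-1)@T[:3,:3].T+T[:3,3]
    P[d<=0]=np.nan
    return P
def hmap(P,img,x0,x1,y0,y1,res=0.001,zmin=-.02,zmax=.3):
    pass
E
python3 - <<'E'
from workcell import robot, imaging
import cv2,numpy as np
from h import cloud
for n in ["side","scene"]:
    d=np.load(f"pics/{n}0.npy");P=cloud(d,imaging.camera_info(n))
    im=cv2.imread(f"pics/{n}0.png")
    np.save(f"pics/{n}P.npy",P)
    if n=="side":
        for u,v in [(271,187),(285,196),(271,200),(262,213),(275,225),(280,215),(300,218),(327,211),(327,230),(327,250),(332,275),(353,293),(376,275),(375,320),(248,197),(365,165),(276,145),(318,185)]:
            print(u,v,np.round(P[v,u],3))
        c=im[120:320,200:440]; cv2.imwrite("pics/sidez.png",cv2.resize(c,None,fx=3.2,fy=3,interpolation=cv2.INTER_CUBIC))
    else:
        c=im[120:320,220:420]; cv2.imwrite("pics/scenez.png",cv2.resize(c,None,fx=3,fy=3,interpolation=cv2.INTER_CUBIC))
E
```

```text
271 187 [0.361 0.295 0.096]
285 196 [0.383 0.241 0.094]
271 200 [0.358 0.293 0.062]
262 213 [0.334 0.304 0.022]
275 225 [0.355 0.251 0.012]
280 215 [0.367 0.239 0.045]
300 218 [0.416 0.236 0.028]
327 211 [0.457 0.152 0.085]
327 230 [0.441 0.11  0.064]
327 250 [0.436 0.095 0.022]
332 275 [0.411 0.001 0.032]
353 293 [ 0.437 -0.043  0.016]
376 275 [ 0.443 -0.111  0.112]
375 320 [ 0.446 -0.117  0.016]
248 197 [0.316 0.415 0.017]
365 165 [0.583 0.226 0.15 ]
276 145 [0.412 0.443 0.151]
318 185 [0.484 0.294 0.082]
```

View pics/sidez.png

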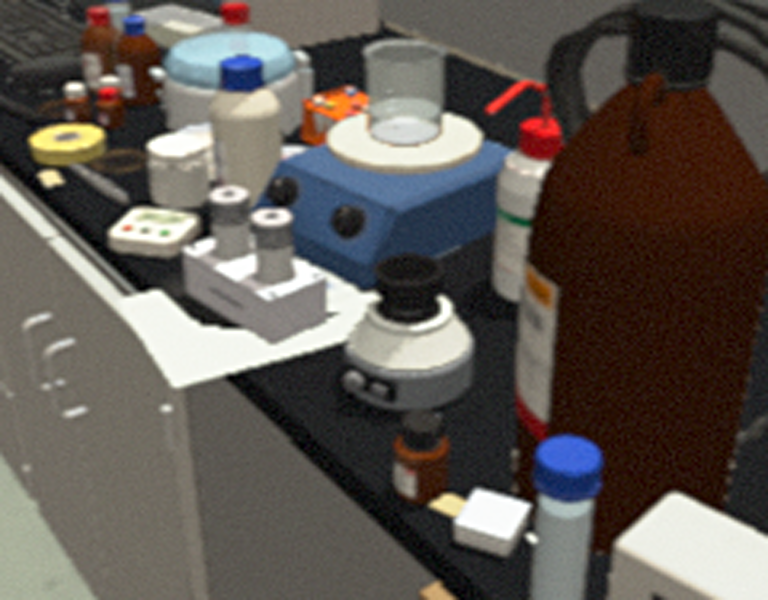

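View pics/scenez.png

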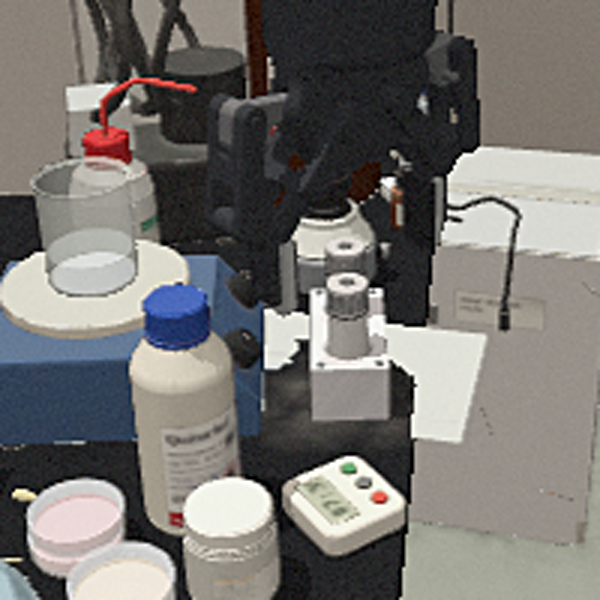

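Run:
```python
import numpy as np
from scipy.optimize import least_squares
def circ(X,r=None):
    c=X.mean(0)
    if r: f=least_squares(lambda p:np.hypot(X[:,0]-p[0],X[:,1]-p[1])-r,c,loss='soft_l1',f_scale=.001)
    else: f=least_squares(lambda p:np.hypot(X[:,0]-p[0],X[:,1]-p[1])-p[2],[*c,.03],loss='soft_l1',f_scale=.001)
    return f.x.round(4),len(X),np.sqrt(2*f.cost/len(X)).round(4)
for n in ["side","scene"]:
    P=np.load(f"pics/{n}P.npy").reshape(-1,3);P=P[~np.isnan(P[:,0])]
    for nm,c in [("L",(.361,.299)),("R",(.385,.247))]:
        m=np.hypot(P[:,0]-c[0],P[:,1]-c[1])<.028
        Q=P[m&(P[:,2]>.052)&(P[:,2]<.093)]
        if len(Q)>10: print(n,nm,"side",circ(Q[:,:2],.015))
        T=P[m&(P[:,2]>.094)&(P[:,2]<.11)]
        if len(T): print("  top",np.round([T.min(0),T.max(0),np.median(T,0)],3).tolist(),len(T))
    m=(abs(P[:,0]-.373)<.06)&(abs(P[:,1]-.27)<.08)&(abs(P[:,2]-.045)<.003)
    Q=P[m]; 
    import cv2
    if len(Q)>10:
        print(n,"racktop",len(Q),np.median(Q,0).round(4)); b=cv2.minAreaRect((Q[:,:2]*1000).astype(np.float32)); print(b)
    m=np.hypot(P[:,0]-.455,P[:,1]-.13)<.06
    Q=P[m&(P[:,2]>.002)&(P[:,2]<.025)]; print(n,"foot",circ(Q[:,:2],.046), circ(Q[:,:2]))
    Q=P[m&(P[:,2]>.09)&(P[:,2]<.106)]; print(n,"cup",circ(Q[:,:2]),circ(Q[:,:2],.0245)) if len(Q)>5 else 0
    # hotplate etc extents
    m=(P[:,0]>.25)&(P[:,0]<.75)&(P[:,1]>-.2)&(P[:,1]<.6)&(P[:,2]>-.05)&(P[:,2]<.4)
    G=P[m]; ix=((G[:,0]-.25)/.02).astype(int); iy=((G[:,1]+.2)/.02).astype(int)
    H=np.full((25,40),-1.); np.maximum.at(H,(ix,iy),G[:,2])
    np.save(f"pics/H{n}.npy",H)
H=np.maximum(np.load("pics/Hside.npy"),np.load("pics/Hscene.npy")) 
H=np.load("pics/Hside.npy")
print("cols y from",-.2,"step .02; values mm")
for j in range(39,0,-1): print("%.2f"%(-.2+.02*j)," ".join("%4d"%(H[i,j]*1000) if H[i,j]>-1 else "   ." for i in range(0,22)))
```

```text
side L side (array([0.3625, 0.3073]), 179, np.float64(0.001))
  top [[0.348, 0.291, 0.095], [0.376, 0.321, 0.101], [0.362, 0.301, 0.098]] 65
side R side (array([0.3845, 0.2554]), 181, np.float64(0.0009))
  top [[0.369, 0.238, 0.094], [0.397, 0.268, 0.101], [0.382, 0.25, 0.098]] 72
side racktop 327 [0.3681 0.2624 0.0446]
((391.8017578125, 289.5124816894531), (99.54331970214844, 119.52933502197266), 22.793376922607422)
side foot (array([0.4498, 0.1378]), 256, np.float64(0.0015)) (array([0.4499, 0.1409, 0.0488]), 256, np.float64(0.0015))
side cup (array([0.4504, 0.1357, 0.0218]), 200, np.float64(0.001)) (array([0.4509, 0.1365]), 200, np.float64(0.002))
scene L side (array([0.3653, 0.3051]), 231, np.float64(0.0009))
  top [[0.35, 0.293, 0.094], [0.38, 0.323, 0.101], [0.363, 0.309, 0.099]] 97
scene R side (array([0.3868, 0.2536]), 66, np.float64(0.0008))
  top [[0.37, 0.239, 0.094], [0.402, 0.271, 0.101], [0.386, 0.258, 0.099]] 86
scene racktop 407 [0.3677 0.3066 0.0449]
((393.43902587890625, 288.055908203125), (95.02700805664062, 120.8499984741211), 22.88370704650879)
scene foot (array([
[... 4048 characters left out ...]
   .
-0.08    .    .    .    .    .    .    .   -1    2   17  193  292  305  278  277  265  244    1    1    0  390  390
-0.10    .    .    .    .    .    .    .    .    1  113  113  213  242  247  250  240  381  387  390  391  390  390
-0.12    .    .    .    .    .    .    .    .    1  112  113   65   66   66    .    .  383  383  390  391  390  390
-0.14    .    .    .    .    .    .    .    .    1   97  109   67   67   67   65    .    .  382  390  390  390  390
-0.16    .    .    .    .    .    .    .    .   -6    1   30   67   67   66   66    .   23  383  390  390  390  390
-0.18    .    .    .    .    .    .    .    .    .    2    2   67   67   66   66   65   23  383  389  390  390  390
```

Run:
```python
import numpy as np
for n in ["side","scene"]:
    P=np.load(f"pics/{n}P.npy").reshape(-1,3);P=P[~np.isnan(P[:,0])]
    L=np.array([.364,.306]);R=np.array([.3857,.2545])
    m=(P[:,0]>.28)&(P[:,0]<.52)&(P[:,1]>.2)&(P[:,1]<.44)&(P[:,2]>.05)&(P[:,2]<.2)
    m&=(np.hypot(*(P[:,:2]-L).T)>.022)&(np.hypot(*(P[:,:2]-R).T)>.022)
    Q=P[m]
    for nm,C in (("L",L),("R",R)):
        D=Q[:,:2]-C; r=np.hypot(*D.T); a=np.degrees(np.arctan2(D[:,1],D[:,0]))
        print(n,nm)
        for k in range(-90,120,10):
            s=(a>=k)&(a<k+10)
            if s.sum(): i=np.argmin(np.where(s,r,9)); print(k,(Q[i]*1000).round(),"r",(r[i]*1000).round(), s.sum())
```

```text
side L
-30 [445. 276.  65.] r 87.0 39
-20 [440. 285.  62.] r 79.0 292
-10 [442. 292.  67.] r 80.0 146
0 [436. 318.  52.] r 73.0 208
10 [431. 329.  51.] r 71.0 393
20 [425. 339.  53.] r 70.0 256
30 [418. 350.  70.] r 70.0 213
40 [415. 349.  65.] r 67.0 127
50 [406. 361.  62.] r 69.0 50
60 [409. 384.  54.] r 90.0 221
70 [400. 428.  61.] r 127.0 199
80 [387. 438.  55.] r 134.0 2
side R
0 [459. 261.  50.] r 74.0 125
10 [445. 276.  65.] r 64.0 220
20 [441. 280.  64.] r 61.0 195
30 [441. 288.  66.] r 65.0 362
40 [441. 308.  50.] r 77.0 316
50 [436. 318.  52.] r 81.0 237
60 [430. 336.  51.] r 93.0 171
70 [415. 349.  65.] r 99.0 240
80 [405. 367.  65.] r 114.0 280
scene L
-20 [445. 291.  62.] r 82.0 47
-10 [445. 304.  50.] r 81.0 164
0 [440. 315.  50.] r 76.0 140
10 [438. 319.  50.] r 75.0 164
20 [440. 338.  63.] r 83.0 603
30 [422. 354.  74.] r 75.0 365
40 [413. 355.  63.] r 69.0 492
50 [409. 364.  65.] r 73.0 88
60 [409. 384.  50.] r 90.0 16
scene R
0 [476. 270.  69.] r 91.0 4
10 [460. 276.  75.] r 77.0 61
20 [449. 290.  53.] r 73.0 115
30 [445. 291.  62.] r 70.0 224
40 [442. 309.  51.] r 79.0 779
50 [438. 319.  50.] r 83.0 658
60 [422. 354.  74.] r 106.0 94
70 [418. 353.  69.] r 103.0 141
80 [409. 389.  51.] r 136.0 3
```

Request:
drive_tool(commands=[0.06,-0.0376,-0.0326,0.006,0,0.06,-0.0376,-0.0326,0.006,0,0.06,-0.0376,-0.0326,0.006,0,0.06,-0.0376,-0.0326,0.006,0,0.06,-0.0376,-0.0326,0.006,0,0.06,0,0,0,10,0.06,0,0,0,10,0.06,0,0,0,10,0.06,0,0,0,10,0.06,0,0,0,0,0.06,0,0,0,0])

```text
t: 1.52
tcp_pos: [0.3642, 0.306, 0.2011]
ee_rot: [[-0.399, 0.917, -0.0], [0.917, 0.399, -0.0], [-0.0, -0.0, -1.0]]
ft_force: [-0.5, -0.2, 0.9]
grip_width: 0.0599
```

Run:
```python
from workcell import robot, imaging
import cv2,numpy as np
from h import cloud
i=imaging.camera_info("wrist")
p,d=imaging.read_camera("wrist"); cv2.imwrite("pics/w1.png",p[:,:,::-1])
P=cloud(d,i).reshape(-1,3);P=P[~np.isnan(P[:,0])]
import numpy as np
for nm,c in [("L",(.364,.306)),("R",(.386,.2545))]:
    m=(np.hypot(P[:,0]-c[0],P[:,1]-c[1])<.03)&(P[:,2]>.09)&(P[:,2]<.11)
    Q=P[m]
    if len(Q)>20:
        print(nm,len(Q),cv2.minEnclosingCircle((Q[:,:2]*1000).astype(np.float32)),np.median(Q[:,2]))
```

```text
L 948 ((364.7511291503906, 305.8747253417969), 15.62507438659668) 0.09853914449409082
R 843 ((386.12176513671875, 254.58773803710938), 15.605308532714844) 0.09848265795955868
```

View pics/w1.png

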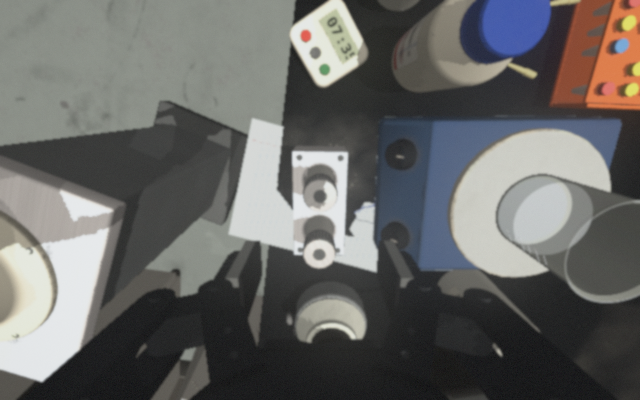

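The wrist view confirms the vials at (320,192) and (320,255), centred between the fingers, and the mixer at (335,315). I'll descend and grip the left vial.

Request:
drive_tool(commands=[0.06,0,0,0.04,0,0.06,0,0,0.04,0,0.06,0,0,0.04,0,0.06,0,0,0.023,0,0.06,0,0,0,0,0.06,0,0,0,0])

```text
t: 2.33
tcp_pos: [0.3648, 0.3064, 0.0596]
ee_rot: [[-0.396, 0.918, 0.001], [0.918, 0.396, 0.001], [0.0, 0.002, -1.0]]
ft_force: [-0.7, 0.9, 0.9]
grip_width: 0.0602
```

Request:
drive_tool(commands=[0.02,0,0,0,0,0.02,0,0,0,0,0.02,0,0,0,0,0.02,0,0,0,0,0.02,0,0,0,0,0.02,0,0,0,0,0.02,0,0,0,0,0.02,0,0,0,0])

```text
t: 3.32
tcp_pos: [0.3649, 0.3065, 0.0598]
ee_rot: [[-0.396, 0.918, 0.002], [0.918, 0.396, 0.001], [0.001, 0.002, -1.0]]
ft_force: [-1.0, -0.7, 6.6]
grip_width: 0.0288
```

Request:
drive_tool(commands=[0.02,0,0,-0.01,0,0.02,0,0,-0.015,0,0.02,0,0,-0.015,0,0.02,0,0,-0.015,0,0.02,0,0,-0.015,0,0.02,0,0,0,0,0.02,0,0,0,0,0.02,0,0,0,0,0.02,0,0,0,0,0.02,0,0,0,0,0.02,0,0,0,0])

```text
t: 4.7
tcp_pos: [0.3642, 0.306, 0.1282]
ee_rot: [[-0.396, 0.918, -0.0], [0.918, 0.396, -0.0], [-0.0, -0.0, -1.0]]
ft_force: [0.3, 0.4, -2.6]
grip_width: 0.0287
```

Run:
```python
from workcell import robot, imaging
import cv2,numpy as np
F=[]
for k in range(4):
    o=robot.get_obs(); F.append(np.r_[o["ft_force"],o["ft_torque"],o["joint_torque"][1:3]])
    p,d=imaging.read_camera("side" if k<2 else "scene")
    if k==0: cv2.imwrite("pics/s2.png",cv2.resize(p[120:280,200:400,::-1],None,fx=3,fy=3))
print(np.round(F,3)); print(o["tcp_pos"],o["grip_width"],o["t"])
```

```text
[[ 2.8700e-01  4.0900e-01 -2.5980e+00  2.0000e-02 -3.4000e-02  3.1000e-02
  -3.2251e+01 -4.3195e+01]
 [ 4.3700e-01 -5.7200e-01 -1.8870e+00 -4.4000e-02  3.8000e-02 -2.0000e-02
  -3.2257e+01 -4.3205e+01]
 [-9.3000e-02  1.1100e-01 -3.1480e+00  6.3000e-02 -4.6000e-02  6.0000e-02
  -3.2264e+01 -4.3216e+01]
 [-7.0100e-01 -1.8500e-01 -3.0130e+00  2.0000e-02 -2.6000e-02 -1.1000e-02
  -3.2270e+01 -4.3225e+01]]
[0.36424313 0.30601655 0.12825809] 0.028721770687310487 4.85
```

View pics/s2.png

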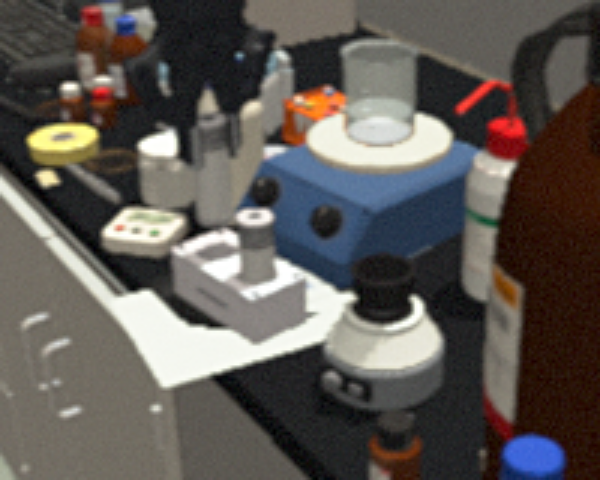

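Left vial is lifted upright: the picture at (210,170) shows it clear of the rack. The load is about −2.7 N against +0.8 N empty. I'll put it back.

Request:
drive_tool(commands=[0.02,0,0,0.015,0,0.02,0,0,0.015,0,0.02,0,0,0.01,0,0.02,0,0,0.01,0,0.02,0,0,0.01,0,0.02,0,0,0.006,0,0.02,0,0,0.003,0,0.02,0,0,0,0,0.02,0,0,0,0])

```text
t: 6.02
tcp_pos: [0.3644, 0.3062, 0.0599]
ee_rot: [[-0.396, 0.918, 0.001], [0.918, 0.396, 0.001], [0.0, 0.001, -1.0]]
ft_force: [-0.1, -1.3, 0.4]
grip_width: 0.0283
```

Request:
drive_tool(commands=[0.02,0,0,0.001,0,0.02,0,0,0,0,0.06,0,0,0,0,0.06,0,0,0,0,0.06,0,0,0,0,0.06,0,0,0,0,0.06,0,0,0,0,0.06,0,0,0,0])

```text
t: 7.02
tcp_pos: [0.3643, 0.306, 0.0582]
ee_rot: [[-0.396, 0.918, -0.0], [0.918, 0.396, -0.0], [-0.0, -0.0, -1.0]]
ft_force: [-0.2, -0.1, 0.6]
grip_width: 0.0597
```

Request:
drive_tool(commands=[0.06,0,0,-0.02,0,0.06,0,0,-0.03,0,0.06,0,0,-0.03,0,0.06,0,0,0,0,0.06,0,0,0,0,0.06,0,0,0,0])

```text
t: 7.78
tcp_pos: [0.3637, 0.3056, 0.1366]
ee_rot: [[-0.396, 0.918, -0.002], [0.918, 0.396, -0.002], [-0.001, -0.003, -1.0]]
ft_force: [0.4, -0.3, -1.2]
grip_width: 0.06
```

Run:
```python
from workcell import robot, imaging
import cv2,numpy as np
from h import cloud
o=robot.get_obs()
i=imaging.camera_info("side")
p,d=imaging.read_camera("side"); cv2.imwrite("pics/s3.png",cv2.resize(p[120:280,200:400,::-1],None,fx=3,fy=3))
P=cloud(d,i).reshape(-1,3);P=P[~np.isnan(P[:,0])]
m=(np.hypot(P[:,0]-.364,P[:,1]-.306)<.03)&(P[:,2]>.09)&(P[:,2]<.106);print(P[m].max(0),np.median(P[m],0),m.sum())
C=np.array([.386,.2546]); D=np.r_[C-o["tcp_pos"][:2],0]; print(o["tcp_pos"],o["ft_force"],"tool delta",o["ee_rot"].T@D)
```

```text
[0.37570396 0.32068364 0.10074312] [0.36108637 0.29902752 0.09801236] 82
[0.36368028 0.30560354 0.13661475] [ 0.44586396 -0.33832351 -1.22910355] tool delta [-5.56725367e-02  3.13673484e-04  3.20242363e-05]
```

View pics/s3.png

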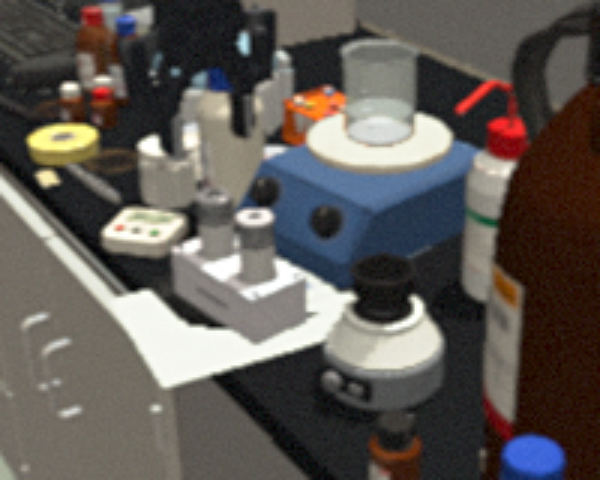

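Left vial is seated again, top at 0.098 and standing at (215,225). Next is the right one.

Request:
drive_tool(commands=[0.06,-0.0278,0,0,0,0.06,-0.0278,0,0,0,0.06,0,0,0,0,0.06,0,0,0.03,0,0.06,0,0,0.03,0,0.06,0,0,0.02,0,0.06,0,0,0,0,0.06,0,0,0,0])

```text
t: 8.82
tcp_pos: [0.3864, 0.2555, 0.0591]
ee_rot: [[-0.396, 0.918, 0.001], [0.918, 0.396, 0.001], [0.0, 0.001, -1.0]]
ft_force: [0.4, -0.2, 0.7]
grip_width: 0.0599
```

Request:
drive_tool(commands=[0.02,0,0,0,0,0.02,0,0,0,0,0.02,0,0,0,0,0.02,0,0,0,0,0.02,0,0,0,0,0.02,0,0,0,0,0.02,0,0,0,0,0.02,0,0,0,0])

```text
t: 9.82
tcp_pos: [0.3866, 0.2553, 0.0596]
ee_rot: [[-0.396, 0.918, 0.001], [0.918, 0.396, 0.001], [0.0, 0.002, -1.0]]
ft_force: [-2.3, -0.4, 5.9]
grip_width: 0.029
```

Request:
drive_tool(commands=[0.02,0,0,-0.01,0,0.02,0,0,-0.015,0,0.02,0,0,-0.015,0,0.02,0,0,-0.015,0,0.02,0,0,-0.015,0,0.02,0,0,0,0,0.02,0,0,0,0,0.02,0,0,0,0,0.02,0,0,0,0,0.02,0,0,0,0,0.02,0,0,0,0])

```text
t: 11.2
tcp_pos: [0.3862, 0.2549, 0.1282]
ee_rot: [[-0.396, 0.918, -0.0], [0.918, 0.396, -0.0], [-0.0, -0.0, -1.0]]
ft_force: [-0.2, -0.2, -1.1]
grip_width: 0.0292
```

Run:
```python
from workcell import robot, imaging
import cv2,numpy as np
F=[]
for k in range(6):
    o=robot.get_obs(); F.append(np.r_[o["ft_force"],o["joint_torque"][1:3]])
    p,d=imaging.read_camera("side" if k<2 else "scene")
    if k==0: cv2.imwrite("pics/s4.png",cv2.resize(p[120:280,200:400,::-1],None,fx=3,fy=3))
print(np.round(F,3)); print(o["tcp_pos"],o["grip_width"],o["t"])
```

```text
[[ -0.233  -0.225  -1.071 -29.9   -42.286]
 [ -0.148   0.528  -1.638 -29.906 -42.295]
 [ -0.499  -0.247  -1.473 -29.912 -42.305]
 [ -0.792   0.235  -0.187 -29.918 -42.313]
 [ -0.27   -0.075  -0.936 -29.923 -42.321]
 [ -0.258  -0.79   -0.848 -29.928 -42.326]]
[0.3862527  0.25494893 0.12828776] 0.029062967806157216 11.45
```

View pics/s4.png

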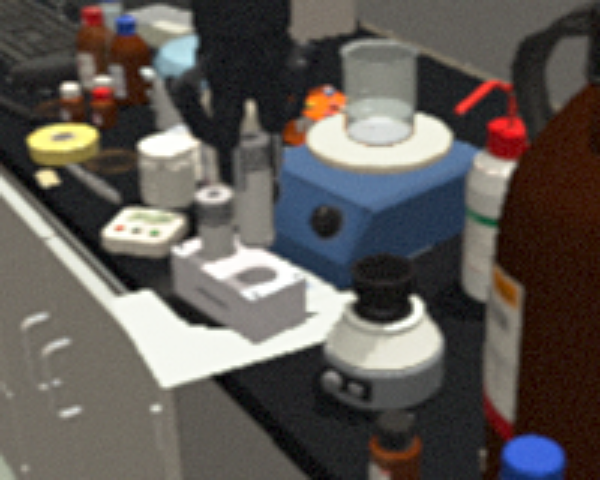

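Right reads about −1.0 N and left about −2.7 N under the same lift, so the left vial is the heavy one. I'll put the right one back.

Request:
drive_tool(commands=[0.02,0,0,0.015,0,0.02,0,0,0.015,0,0.02,0,0,0.01,0,0.02,0,0,0.01,0,0.02,0,0,0.01,0,0.02,0,0,0.006,0,0.02,0,0,0.003,0,0.02,0,0,0.001,0,0.02,0,0,0,0,0.02,0,0,0,0])

```text
t: 12.75
tcp_pos: [0.3862, 0.2549, 0.0596]
ee_rot: [[-0.396, 0.918, 0.0], [0.918, 0.396, 0.0], [0.0, 0.0, -1.0]]
ft_force: [-3.2, -1.1, 5.3]
grip_width: 0.029
```

Request:
drive_tool(commands=[0.06,0,0,0,0,0.06,0,0,0,0,0.06,0,0,0,0,0.06,0,0,0,0,0.06,0,0,0,0,0.06,0,0,0,0])

```text
t: 13.5
tcp_pos: [0.3862, 0.2549, 0.0582]
ee_rot: [[-0.396, 0.918, -0.0], [0.918, 0.396, -0.0], [-0.0, -0.0, -1.0]]
ft_force: [-0.3, 0.1, -0.4]
grip_width: 0.0599
```

Request:
drive_tool(commands=[0.06,0,0,-0.02,0,0.06,0,0,-0.03,0,0.06,0,0,-0.03,0,0.06,0,0,0,0,0.06,0.0278,0,0,0,0.06,0.0278,0,0,0,0.06,0,0,0,0,0.06,0,0,0,0])

```text
t: 14.5
tcp_pos: [0.3641, 0.3054, 0.1373]
ee_rot: [[-0.396, 0.918, -0.001], [0.918, 0.396, -0.001], [-0.001, -0.001, -1.0]]
ft_force: [0.1, -0.2, 0.3]
grip_width: 0.06
```

Run:
```python
from workcell import robot, imaging
import cv2,numpy as np
from h import cloud
o=robot.get_obs()
i=imaging.camera_info("side")
p,d=imaging.read_camera("side"); cv2.imwrite("pics/s5.png",cv2.resize(p[120:280,200:400,::-1],None,fx=3,fy=3))
P=cloud(d,i).reshape(-1,3);P=P[~np.isnan(P[:,0])]
for c in [(.364,.306),(.386,.2546)]:
    m=(np.hypot(P[:,0]-c[0],P[:,1]-c[1])<.03)&(P[:,2]>.09)&(P[:,2]<.106);print(P[m].max(0),np.median(P[m],0),m.sum())
i=imaging.camera_info("wrist")
p,d=imaging.read_camera("wrist"); cv2.imwrite("pics/w5.png",p[:,:,::-1])
P=cloud(d,i).reshape(-1,3);P=P[~np.isnan(P[:,0])]
for c in [(.4515,.137)]:
    for z0,z1 in [(.095,.105),(.06,.069)]:
        m=(np.hypot(P[:,0]-c[0],P[:,1]-c[1])<.06)&(P[:,2]>z0)&(P[:,2]<z1)
        if m.sum()>5: print(m.sum(),cv2.minEnclosingCircle((P[m][:,:2]*1000).astype(np.float32)))
print(o["tcp_pos"],o["ft_force"])
```

```text
[0.37584366 0.32085533 0.10014791] [0.360686   0.29929544 0.09801935] 83
[0.39773732 0.26737473 0.10034197] [0.38242165 0.2476142  0.09792693] 92
[0.36412149 0.30543994 0.13729239] [ 0.09107955 -0.18262546  0.31108663]
```

View pics/s5.png

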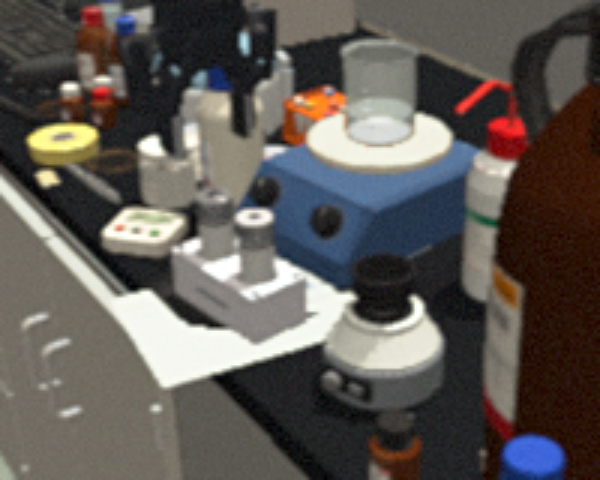

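View pics/w5.png

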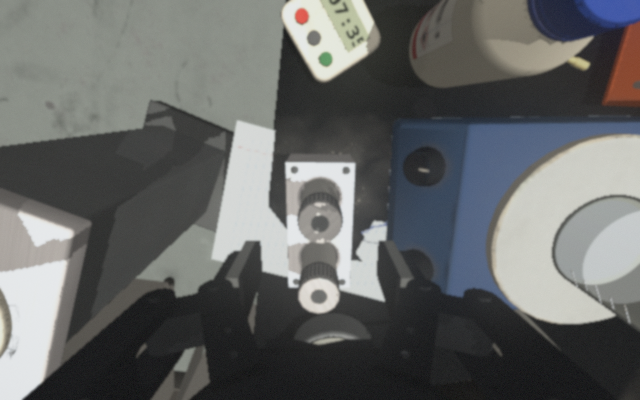

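Both vials stand seated, at (320,215) and (320,290) in the wrist view, tops at 0.098. Now I'll take the left, heavy vial for transfer.

Request:
drive_tool(commands=[0.06,0,0,0.03,0,0.06,0,0,0.03,0,0.06,0,0,0.019,0,0.06,0,0,0,0,0.02,0,0,0,0,0.02,0,0,0,0,0.02,0,0,0,0,0.02,0,0,0,0,0.02,0,0,0,0,0.02,0,0,0,0,0.02,0,0,0,0,0.02,0,0,0,0])

```text
t: 16.1
tcp_pos: [0.3649, 0.3065, 0.061]
ee_rot: [[-0.396, 0.918, 0.002], [0.918, 0.396, 0.001], [0.001, 0.002, -1.0]]
ft_force: [-1.4, -1.0, 5.5]
grip_width: 0.0285
```

Request:
drive_tool(commands=[0.02,0,0,-0.01,0,0.02,0,0,-0.015,0,0.02,0,0,-0.02,0,0.02,0,0,-0.03,0,0.02,0,0,-0.03,0,0.02,0,0,-0.03,0,0.02,0,0,0,0,0.02,0,0,0,0,0.02,0,0,0,0,0.02,0,0,0,0])

```text
t: 17.35
tcp_pos: [0.3639, 0.3057, 0.193]
ee_rot: [[-0.396, 0.918, -0.002], [0.918, 0.396, -0.001], [-0.0, -0.002, -1.0]]
ft_force: [0.1, -0.5, -3.2]
grip_width: 0.0289
```

Run:
```python
from workcell import robot, imaging
import cv2,numpy as np
from h import cloud
F=[];Cs=[]
from scipy.optimize import least_squares
for n in ["side","scene","side","scene"]:
    o=robot.get_obs();F.append(o["ft_force"]); i=imaging.camera_info(n)
    p,d=imaging.read_camera(n); P=cloud(d,i).reshape(-1,3);P=P[~np.isnan(P[:,0])]
    cv2.imwrite(f"pics/{n}6.png",p[:,:,::-1])
    m=(np.hypot(P[:,0]-.4515,P[:,1]-.137)<.028)&(P[:,2]>.0975)&(P[:,2]<.104); Q=P[m]
    print(n,m.sum(), cv2.minEnclosingCircle((Q[:,:2]*1000).astype(np.float32)))
    m=(np.hypot(P[:,0]-.364,P[:,1]-.306)<.03)&(P[:,2]>.08)&(P[:,2]<.17);print("vial low z",np.sort(P[m][:,2])[:5])
i=imaging.camera_info("wrist")
p,d=imaging.read_camera("wrist"); cv2.imwrite("pics/w6.png",p[:,:,::-1])
print(np.mean(F,0)); C=np.array([.4515,.137]); D=np.r_[C-o["tcp_pos"][:2],0]; print(o["tcp_pos"],"tool delta",o["ee_rot"].T@D,o["grip_width"])
```

```text
side 85 ((450.6861572265625, 136.44825744628906), 24.30214500427246)
vial low z [0.13962789 0.13988297 0.14006674 0.1405037  0.1406574 ]
scene 29 ((457.13983154296875, 140.81863403320312), 24.187326431274414)
vial low z [0.14036039 0.1405524  0.14069044 0.14117904 0.14151565]
side 80 ((450.78533935546875, 136.2353973388672), 24.830677032470703)
vial low z [0.1399085  0.1402345  0.14054834 0.14055422 0.14094721]
scene 28 ((457.25, 140.57272338867188), 25.7724552154541)
vial low z [0.1393508  0.13946282 0.14018742 0.14042402 0.14070816]
[ 0.37101715 -0.24286969 -2.48533502]
[0.36411742 0.30588079 0.19372762] tool delta [-1.89673994e-01  1.34242427e-02  3.61653902e-05] 0.028842985189271714
```

View pics/scene6.png

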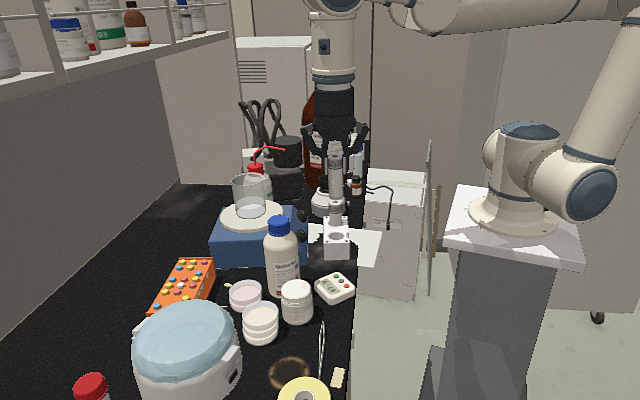

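View pics/side6.png

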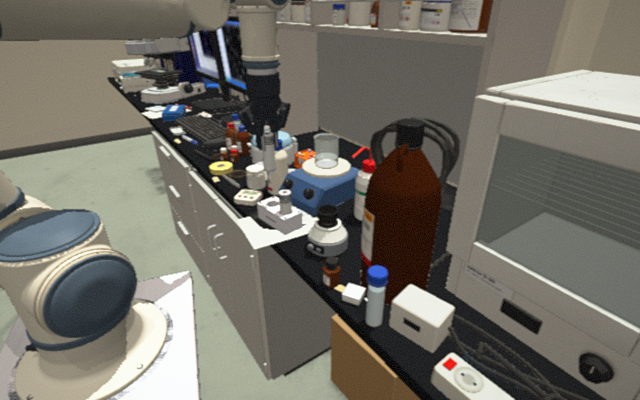

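The scene view confirms the vial is held upright above the rack at (335,165), and it weighs −2.5 N again. I'll move it over the cup.

Request:
drive_tool(commands=[0.02,-0.02,0.0014,0,0,0.02,-0.04,0.003,0,0,0.02,-0.04,0.003,0,0,0.02,-0.04,0.003,0,0,0.02,-0.03,0.002,0,0,0.02,-0.02,0.0014,0,0,0.02,0,0,0,0,0.02,0,0,0,0,0.02,0,0,0,0,0.02,0,0,0,0])

```text
t: 18.85
tcp_pos: [0.4519, 0.1376, 0.1943]
ee_rot: [[-0.397, 0.918, 0.0], [0.918, 0.397, 0.0], [0.0, 0.0, -1.0]]
ft_force: [-0.3, 0.4, -2.1]
grip_width: 0.0288
```

```bash
cat > chk.py <<'E'
import sys
from workcell import robot, imaging
import cv2,numpy as np
from h import cloud
from scipy.optimize import least_squares
k=sys.argv[1]
o=robot.get_obs();print(o["t"],o["tcp_pos"],o["ft_force"],o["grip_width"])
for n in ["side","scene"]:
    i=imaging.camera_info(n)
    p,d=imaging.read_camera(n); P=cloud(d,i).reshape(-1,3);P=P[~np.isnan(P[:,0])]
    x=o["tcp_pos"]; T=i["world_from_camera"]; c=T[:3,:3].T@(x-T[:3,3]); u=int(c[0]/c[2]*i["fx"]+i["cx"]); v=int(c[1]/c[2]*i["fy"]+i["cy"])
    q=p[max(v-60,0):v+90,u-75:u+75,::-1]; cv2.imwrite(f"pics/{n}{k}.png",cv2.resize(q,None,fx=4,fy=4,interpolation=cv2.INTER_CUBIC))
    for z0,z1,r in [(x[2]-.05,x[2]-.025,.015),(.088,.102,.0235)]:
        m=(np.hypot(P[:,0]-.452,P[:,1]-.137)<.029)&(P[:,2]>z0)&(P[:,2]<z1); Q=P[m]
        if z0==.088: Q=Q[np.hypot(Q[:,0]-.452,Q[:,1]-.137)>.0]
        if len(Q)>10:
            f=least_squares(lambda a:np.hypot(Q[:,0]-a[0],Q[:,1]-a[1])-r,[.452,.137],loss='soft_l1',f_scale=.001); print(n,r,len(Q),f.x.round(4),np.sqrt(2*f.cost/len(Q)))
E
python3 chk.py 7
```

```text
18.85 [0.45189552 0.13759582 0.19434451] [-0.31348398  0.37411284 -2.10435252] 0.028830874794442185
side 0.015 148 [0.4499 0.1384] 0.0008102740396189247
side 0.0235 224 [0.4505 0.1361] 0.0015306322895540028
scene 0.015 113 [0.4521 0.1359] 0.0010623515946808527
scene 0.0235 164 [0.4527 0.1379] 0.0015569858657292033
```

View pics/side7.png

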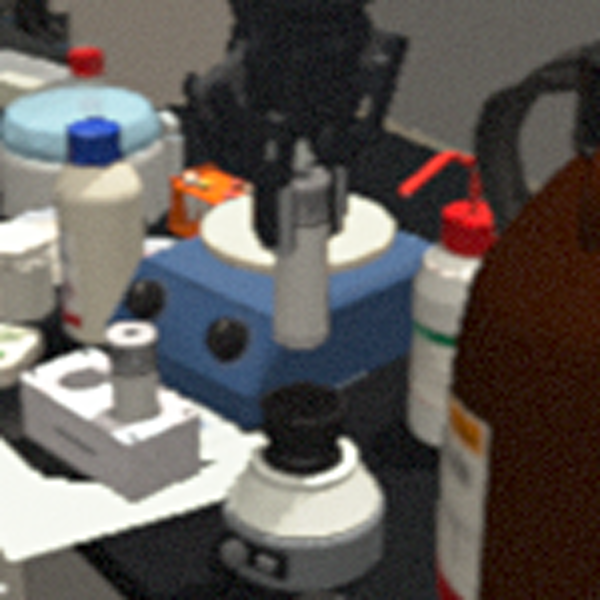

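View pics/scene7.png

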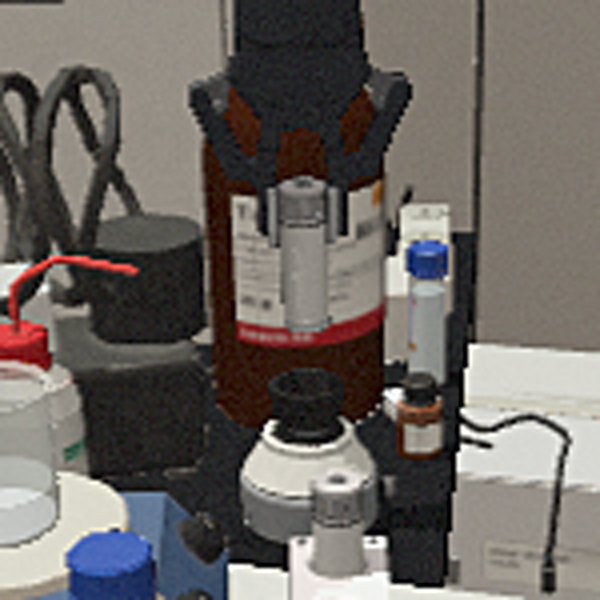

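The vial hangs upright right above the cup in both views, and the fits agree within about 1–2 mm. I'll lower it.

Request:
drive_tool(commands=[0.02,0,0,0.015,0,0.02,0,0,0.015,0,0.02,0,0,0.01,0,0.02,0,0,0.008,0,0.02,0,0,0.005,0,0.02,0,0,0,0,0.02,0,0,0,0])

```text
t: 19.82
tcp_pos: [0.4524, 0.137, 0.1418]
ee_rot: [[-0.396, 0.918, 0.001], [0.918, 0.396, 0.0], [-0.0, 0.001, -1.0]]
ft_force: [-0.6, -0.2, -3.0]
grip_width: 0.0287
```

Request:
drive_tool(commands=[0.02,0,0,0.002,0,0.02,0,0,0.002,0,0.02,0,0,0.001,0,0.02,0,0,0,0,0.02,0,0,0,0,0.02,0,0,0,0])

```text
t: 20.58
tcp_pos: [0.4522, 0.137, 0.1363]
ee_rot: [[-0.396, 0.918, 0.0], [0.918, 0.396, 0.0], [-0.0, 0.0, -1.0]]
ft_force: [0.2, -0.2, -2.0]
grip_width: 0.0286
```

Request:
drive_tool(commands=[0.02,0,0,0.001,0,0.02,0,0,0.001,0,0.02,0,0,0,0,0.02,0,0,0,0,0.02,0,0,0,0])

```text
t: 21.2
tcp_pos: [0.4521, 0.137, 0.1342]
ee_rot: [[-0.396, 0.918, -0.0], [0.918, 0.396, -0.0], [-0.0, -0.0, -1.0]]
ft_force: [0.4, -0.8, -3.1]
grip_width: 0.0288
```

Request:
drive_tool(commands=[0.02,0,0,0.001,0,0.02,0,0,0.001,0,0.02,0,0,0,0,0.02,0,0,0,0,0.02,0,0,0,0])

```text
t: 21.82
tcp_pos: [0.4522, 0.137, 0.1325]
ee_rot: [[-0.396, 0.918, 0.0], [0.918, 0.396, 0.0], [-0.0, 0.0, -1.0]]
ft_force: [-1.7, -1.3, 3.6]
grip_width: 0.0287
```

Request:
drive_tool(commands=[0.02,0,0,0.001,0,0.02,0,0,0.001,0,0.02,0,0,0.001,0,0.02,0,0,0,0,0.02,0,0,0,0,0.02,0,0,0,0])

```text
t: 22.58
tcp_pos: [0.4522, 0.137, 0.1296]
ee_rot: [[-0.396, 0.918, 0.001], [0.918, 0.396, 0.0], [-0.0, 0.001, -1.0]]
ft_force: [-1.5, -0.9, 5.8]
grip_width: 0.0289
```

Request:
drive_tool(commands=[0.02,0,0,0.001,0,0.02,0,0,0.001,0,0.02,0,0,0,0,0.02,0,0,0,0,0.02,0,0,0,0])

```text
t: 23.2
tcp_pos: [0.4523, 0.137, 0.128]
ee_rot: [[-0.396, 0.918, 0.001], [0.918, 0.396, 0.0], [-0.0, 0.001, -1.0]]
ft_force: [-2.1, -1.2, 6.5]
grip_width: 0.0288
```

```bash
python3 chk.py 8
```

```text
23.2 [0.45229685 0.1370257  0.12799923] [-2.08922995 -1.18910136  6.53557501] 0.028826103409771226
side 0.015 245 [0.4487 0.1304] 0.002702621781108342
side 0.0235 161 [0.4531 0.1439] 0.0025438038317858076
scene 0.015 184 [0.4501 0.1428] 0.00264773336224315
scene 0.0235 117 [0.4546 0.1334] 0.0025722870071447947
```

View pics/side8.png

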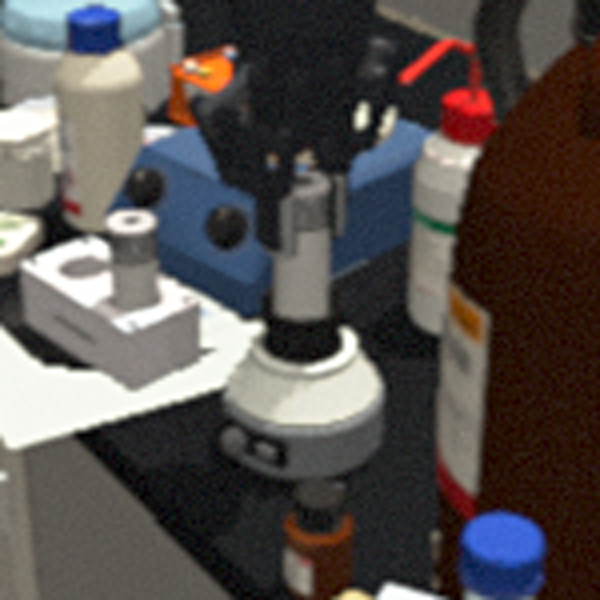

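View pics/scene8.png

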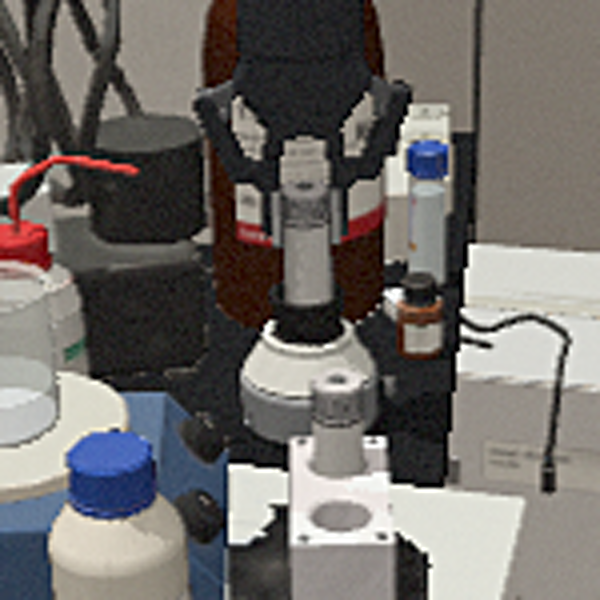

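The vial is upright inside the cup and the cup is sunk in both views. The load is about 9 N, roughly 4.7 mm of travel. I'll press 1 mm more for margin.

Request:
drive_tool(commands=[0.02,0,0,0.001,0,0.02,0,0,0,0,0.02,0,0,0,0,0.02,0,0,0,0,0.02,0,0,0,0,0.02,0,0,0,0])

```text
t: 24.05
tcp_pos: [0.4524, 0.137, 0.1279]
ee_rot: [[-0.396, 0.918, 0.002], [0.918, 0.396, 0.0], [-0.0, 0.002, -1.0]]
ft_force: [-4.6, -1.6, 11.8]
grip_width: 0.0287
```

Run:
```python
from workcell import robot, imaging
import numpy as np
from h import cloud
F=[]
for k in range(6):
    o=robot.get_obs();F.append(np.r_[o["ft_force"],o["tcp_pos"][2]])
    n="side";i=imaging.camera_info(n);p,d=imaging.read_camera(n)
print(np.round(F,4))
P=cloud(d,i)
P0=np.load("pics/sideP.npy")
# cup rim height change: highest cup ring outside the vial
for Q in (P0,P):
    Q=Q.reshape(-1,3);Q=Q[~np.isnan(Q[:,0])];r=np.hypot(Q[:,0]-.4515,Q[:,1]-.137)
    m=(r>.0185)&(r<.0265)&(Q[:,2]>.07)&(Q[:,2]<.106)&(Q[:,1]<.13)
    print("rim z",np.percentile(Q[m][:,2],[80,90,95,99]),m.sum())
    for nm,u in [("oil",(.411,.006)),("Rtop",(.386,.2546))]:
        m=(np.hypot(Q[:,0]-u[0],Q[:,1]-u[1])<.03)&(Q[:,2]>.03)&(Q[:,2]<.12);print(nm,np.median(Q[m],0).round(4))
```

```text
[[-4.6197 -1.5557 11.7628  0.1279]
 [-4.2437 -1.87   11.5022  0.1279]
 [-4.2884 -1.1583 11.6371  0.1279]
 [-4.5115 -1.6054 12.6458  0.1279]
 [-4.316  -1.1883 10.8845  0.128 ]
 [-3.2246 -1.6154 11.7818  0.128 ]]
rim z [0.09751886 0.09924166 0.09970951 0.10057981] 175
oil [0.4116 0.0087 0.046 ]
Rtop [0.3821 0.2434 0.0591]
rim z [0.09159365 0.09295639 0.09341436 0.09453853] 168
oil [0.4117 0.0085 0.0473]
Rtop [0.3822 0.2431 0.0605]
```

The cup rim has dropped 6 mm, so it's against its stop. The load is steady at about 14 N and the light vial hasn't moved. Handing in.

```bash
python3 -c "
from workcell import robot
print(robot.sign_off())"
```

```text
the job is handed in; nothing more can be done
None
```

The left vial is the heavier one. It stands upright in the mixer's cup, still gripped by its side and pressed down, and I handed the job in at about 24 s.

- **Weighing:** I lifted the left vial first and put it back, then did the same with the right. The left read about −2.7 N and the right about −1.0 N. A second lift of the left gave −2.5 N. Single force readings scattered by about 0.6 N and the empty-gripper reading drifted, so I judged by the difference, not the absolute values.
- **Mixer:** the cup rim dropped from about 0.100 m to 0.094 m, so the cup is down by about 6 mm and against its stop. The push held steady at about 11.7 N on the wrist, roughly 14 N on the cup with the vial's weight.
- **Placement:** just before lowering, the vial was within about 1–2 mm of the cup's centre. My automatic circle fits after insertion were unusable because vial and cup points mixed. For that stage I relied on the arm's position and on both camera pictures, which showed the vial upright in the cup.
- **Light vial and bystanders:** after I let go of it, the right vial stood upright in its bore with its top at 0.098 m, and it did not shift while I pressed. Side-camera measurements put the oil bottle where it started. The other bystanders I checked only by eye in the pictures, and none looked moved.

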